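Set out a tasting row in order of height and close its sloping cover

ROBOT

A 7-joint arm with a two-finger parallel gripper is mounted at the origin on a cart in front of the work surface, level with it; the furniture and walls round the work are solid. World frame = base frame: x ahead of the robot, y to its left, z up, the work surface at z = 0. Lengths are in m, angles in rad, forces in N, time in s.
With the tool pointing down it reaches from about 0.425 to 0.925 m from the base axis. Payload 6.8 kg.
Tool frame: the origin (TCP) lies midway between the tips of the shut fingers; the grasp point (between the pads) lies r.grip_point_offset behind it (r.grip_point_offset is the distance from the TCP to the grasp point, in m); z points along the fingers, y is the line along which they close (so a half turn about z gives the same grasp; the last joint's range is limited). The gripper opens to 85 mm and grips with 20 to 120 N. Pads are 22 mm wide; open, the fingers measure 114 mm over their backs; the gripper's body (76 mm by 85 mm) begins 54 mm behind the grasp point. The pads swing forward as they close: fully open they stand 13 mm farther back than shut.
Start: joints at [1.147, 0.477, 0.022, 1.555, -0.011, 1.109, -0.083], TCP at [0.21, -0.642, 0.193] pointing down, gripper open.
Joint ranges: [-2.96, 2.96], [-0.34, 2.1], [-1.41, 1.46], [0.24, 2.44], [-1.37, 4.51], [0.17, 1.92], [-2.96, 2.96]. Speed limits (rad/s): [2.39, 2.39, 3.14, 3.14, 3.14, 3.14, 3.14].

INTERFACE

Orientations are given as a rotation vector (axis times angle).
In Python, from bench import r gives the robot as it stands. The module is installed in compiled form; this text tells all that it offers.
- The arm moves only by the shell command python3 -m crank 'ROWS' [FORCE]. ROWS is JSON, a list of rows, each a list of 5 numbers: the shift along the world's x, y, z in units of 200 mm (1.0 is 200 mm), then the turn about the world's z in units of 45 degrees (1.0 is 45 degrees), then the opening, from -1 (shut) to 1 (fully open). In form: [[dx, dy, dz, turn, jaw], ...]. A call has 1 to 8 rows; each row shifts and turns the commanded pose from where the row before left it; what a row does not reach is not made up. A row lasts 1/12 s, in which the tool goes at most 41.7 mm and 7.16 degrees, less where a joint would pass 70% of its speed; a pose out of reach is approached as far as the arm can. A call with a number of a shift or a turn outside -1 to 1 is refused whole. A call with a gripper value outside its range is refused whole. The fingers move at their own pace and stop on an object; FORCE is the grip in N (left out, the last holds). Time passes only in rows, so rows that do not move let the fingers close. It gives the time, the measured TCP pose, the force, the opening and the grip force at its end, in the units of the state.
- r.get_obs(): the state, without advancing time (a new reading comes with each control period).
- r.grab_frame(name): name is "scene" or "top" or "wrist"; returns the picture (384x512x3 uint8, blue, green, red); there is no depth.
- r.camera_model(name): a dict with "fx", "fy", "cx", "cy" (pixels), "R" (3x3) and "t" (3): a world point X has camera coordinates R X + t. Camera axes: x right, y down, z forward; pixel columns grow to the right and rows downward; lengths in m; the calibration is good to about 2 mm. A picture is of the moment at which its call begins: read the wrist's pose just before it. camera_model takes no time and is no camera call; for the wrist camera it gives the pose at the moment of the call.
- r.hand_in(): hands the job in; it is judged then, once.
The state is a dict: "clock": time; "joints": joint angles; "qvel": joint speeds; "tau": joint torques, N m; "tcp_pos": TCP position; "orientation": TCP orientation; "contact_force": force on the tool from outside, world axes, zero at the start; "moment": the same for the moment, N m; "grip_width": finger opening in m; "gripper_force": force on a finger pad.
Only numpy, scipy, OpenCV 4.12 (cv2) and the standard library are available. Lean on these libraries where they do the work, as an engineer would, in place of code of your own. Each camera call takes 0.05 s, during which the arm holds its last target. There are 200 camera calls.

TASK

Set out the tasting row on the dark wooden display board: stand the blue tin, the green tin, the pink tin in front of you and the honey jar upright on its four round cream spots, one centred on each, in order of height, from the shortest on the smallest spot at the board's left-hand end to the tallest on the largest spot at its right-hand end. Then lower the clear sloping cover over the row, low end to the left, so that it sits level and fully down on the ledge all round the platform and touches none of the goods. Knock none of them over, drop nothing and do not force the cover.

Things in the scene. Friction and masses are not known exactly. Their poses are not given: they have to be found in the camera images.
- tray: Dark wooden display board, fixed. Slab 120 x 332 x 10 mm with a raised platform 86 x 298 mm, its top 18 mm above the counter, leaving a ledge 17 mm wide all round at 10 mm height. Origin: centre of the underside; y along the row to its left-hand end as the robot sees it (spot 1). Fixed round about: trays of bars 0.15 m high (x < 0.44 m); a chest 0.18 m high (x > 0.66, y < -0.11 m).
- seat_1: Smallest of four flat cream felt spots on the board's platform, number 1 from its left-hand (+y) end, 36 mm across: a mark, not a recess. Spots are 76 mm apart in a line. Origin: its centre, on the platform's top, where a thing stands. Part of the board, axes as the board's.
- seat_2: Second smallest of four flat cream felt spots on the board's platform, number 2 from its left-hand (+y) end, 42 mm across: a mark, not a recess. Spots are 76 mm apart in a line. Origin: its centre, on the platform's top, where a thing stands. Part of the board, axes as the board's.
- seat_3: Second largest of four flat cream felt spots on the board's platform, number 3 from its left-hand (+y) end, 48 mm across: a mark, not a recess. Spots are 76 mm apart in a line. Origin: its centre, on the platform's top, where a thing stands. Part of the board, axes as the board's.
- seat_4: Largest of four flat cream felt spots on the board's platform, number 4 from its left-hand (+y) end, 54 mm across: a mark, not a recess. Spots are 76 mm apart in a line. Origin: its centre, on the platform's top, where a thing stands. Part of the board, axes as the board's.
- blue_tin: Blue round lidded sweet tin, 45 mm tall, 67 mm in diameter, 0.09 kg, standing upright on the counter, loose. Origin: centre of its underside; z up.
- green_tin: Dark green round lidded sweet tin, 60 mm tall, 57 mm in diameter, 0.09 kg, standing upright on the counter, loose. Origin: centre of its underside; z up.
- pink_tin: Pink round lidded sweet tin, 70 mm tall, 61 mm in diameter, 0.09 kg, standing upright on the counter, loose (not the like one fixed out of reach at the back of the counter). Origin: centre of its underside; z up.
- honey_jar: Clear glass jar of honey-coloured sweets with a black cap, 90 mm tall, 58 mm in diameter (cap from 79 mm up, 58 mm), 0.32 kg, standing upright on the counter, loose. Origin: centre of its underside; z up.
- cover: Loose clear cover, open below, 108 x 320 mm, 0.4 kg, dark wooden ends; walls 4 mm, 7 mm play round the platform. Inner height 57 mm at its low (+y, left) end, 119 mm at the other; clears the ordered goods by 5 mm. Origin: centre of underside. Handle: level wooden bar along y over the top, 16 mm wide, 92 long, 18 high, centre at (0, -19, 127) mm, over the centre of mass; 14 mm free under it.
Things that resemble listed ones, but are neither listed nor needed, are in the scene too. What is shaped like the green_tin but red is not meant.

How it is judged:
By the outcome, as a careful person would: the job done as asked, in the order asked, and still so for the second after the job is handed in, with the robot touching nothing.
It also fails if it takes over 128 s, if anything falls off the work surface, if the arm or the gripper's body presses on something with over 40 N, if the wrist force passes 120 N, or if a joint passes its speed limit or range.

## Working session

There is one attempt and no reset: what is moved stays moved. The work goes in short steps, Python scripts to look and compute and a shell command to move; the robot and the scene stay as the last step left them, time stands still between calls to the robot, and variables do not carry over. Pictures are saved under pics/ and viewed, at most 14 in all, crops included, and the job is handed in when it is done.

```bash
mkdir -p pics; python3 - <<'E'
from bench import r
import cv2,numpy as np
o=r.get_obs()
print({k:np.round(v,3) for k,v in o.items()}, r.grip_point_offset)
for n in("scene","top"):
    m=r.camera_model(n); print(n,{k:np.round(v,3).tolist() for k,v in m.items()})
    cv2.imwrite(f"pics/{n}0.png",r.grab_frame(n))
E
```

```text
{'clock': np.float64(0.0), 'joints': array([ 1.147,  0.478,  0.022,  1.556, -0.012,  1.109, -0.083]), 'qvel': array([ 0.   ,  0.002, -0.   ,  0.   ,  0.003, -0.001, -0.   ]), 'tau': array([ 0.0000e+00, -5.9646e+01,  1.6080e+00, -2.8120e+01,  1.2000e-02,
        9.0000e-03, -0.0000e+00]), 'tcp_pos': array([ 0.209, -0.641,  0.192]), 'orientation': array([-3.101e+00, -4.940e-01,  1.000e-03]), 'contact_force': array([ 0.77 , -0.45 , -0.005]), 'moment': array([ 0.031, -0.01 ,  0.042]), 'gripper_force': np.float64(0.0), 'grip_width': np.float64(0.085)} 0.0187
scene {'fx': 358.667, 'fy': 358.667, 'cx': 251.835, 'cy': 195.93, 'R': [[-0.876, -0.481, -0.026], [-0.21, 0.429, -0.879], [0.434, -0.765, -0.477]], 't': [0.486, 0.156, 0.765]}
top {'fx': 391.49, 'fy': 391.49, 'cx': 255.85, 'cy': 194.162, 'R': [[-0.008, -1.0, -0.004], [-0.98, 0.009, -0.199], [0.199, 0.002, -0.98]], 't': [0.002, 0.567, 1.058]}
```

View pics/scene0.png

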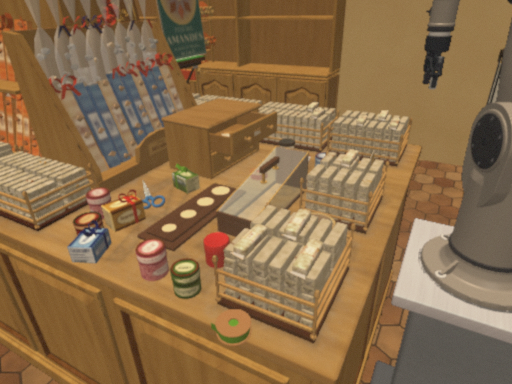

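View pics/top0.png

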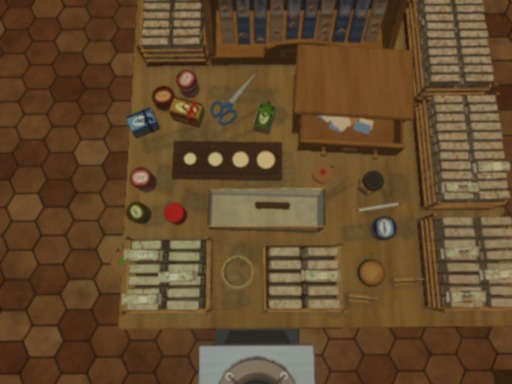

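The scene view shows the pink tin (152,258), green tin (186,277), red decoy (216,248), back pink tin (97,198), board (190,215), cover (265,190) and the jar's black cap (286,145). The top view shows pink (141,179), green (138,212), red (175,213), back pink (187,80), jar cap (372,181), blue tin (385,228), cover (267,209) and spots at (190,159), (215,159), (240,159) and (265,159).

Candidates:
- **Pink:** (141,179) fits. (187,80) is the fixed one at the back.
- **Green:** (138,212) fits. (175,213) is red, and (371,272) is something else.
- **Jar:** (372,181) has the black cap.

I'll confirm these in one enlarged crop.

```bash
cat > h.py <<'E'
import numpy as np,cv2
from bench import r
def ray(m,u,v):
    R=np.array(m["R"]);t=np.array(m["t"])
    d=R.T@np.array([(u-m["cx"])/m["fx"],(v-m["cy"])/m["fy"],1.]);return -R.T@t,d/np.linalg.norm(d)
def onz(m,u,v,z):
    c,d=ray(m,u,v);return c+d*(z-c[2])/d[2]
def tri(obs):
    A=np.zeros((3,3));b=np.zeros(3);P=[ray(*o) for o in obs]
    for c,d in P:
        M=np.eye(3)-np.outer(d,d);A+=M;b+=M@c
    x=np.linalg.solve(A,b);return x,[round(1e3*np.linalg.norm((np.eye(3)-np.outer(d,d))@(x-c)),1) for c,d in P]
def proj(m,X):
    p=np.array(m["R"])@np.array(X)+m["t"];return p[0]/p[2]*m["fx"]+m["cx"],p[1]/p[2]*m["fy"]+m["cy"]
E
python3 - <<'E'
from h import *
t=cv2.imread("pics/top0.png");s=cv2.imread("pics/scene0.png")
z=lambda im,x,y,w,h,k:cv2.resize(im[y:y+h,x:x+w],(w*k,h*k),interpolation=cv2.INTER_CUBIC)
a=z(t,120,150,100,75,4);b=z(t,320,160,100,75,4);c=z(s,130,230,100,75,4);d=z(s,250,130,100,75,4)
cv2.imwrite("pics/crop1.png",np.vstack([np.hstack([a,b]),np.hstack([c,d])]))
m=r.camera_model("top")
# spots
g=cv2.inRange(t,(130,160,180),(255,255,255));sub=np.zeros_like(g);sub[143:178,175:282]=g[143:178,175:282]
for c in cv2.findContours(sub,0,1)[0]:
    if cv2.contourArea(c)>50:
        (u,v),rad=cv2.minEnclosingCircle(c);M=cv2.moments(c);u,v=M['m10']/M['m00'],M['m01']/M['m00'];print("spot",round(u,1),round(v,1),round(rad,1),onz(m,u,v,.018).round(4))
for n,u,v,h in(("pink",141,178,.07),("green",138,212,.06),("jar",372.5,180.5,.09),("blue",385,228,.045),("handle",272,206,.136)):print(n,onz(m,u,v,h).round(3))
E
```

```text
pink [0.614 0.323 0.07 ]
green [0.518 0.33  0.06 ]
jar [ 0.596 -0.327  0.09 ]
blue [ 0.468 -0.367  0.045]
handle [ 0.518 -0.045  0.136]
```

View pics/crop1.png

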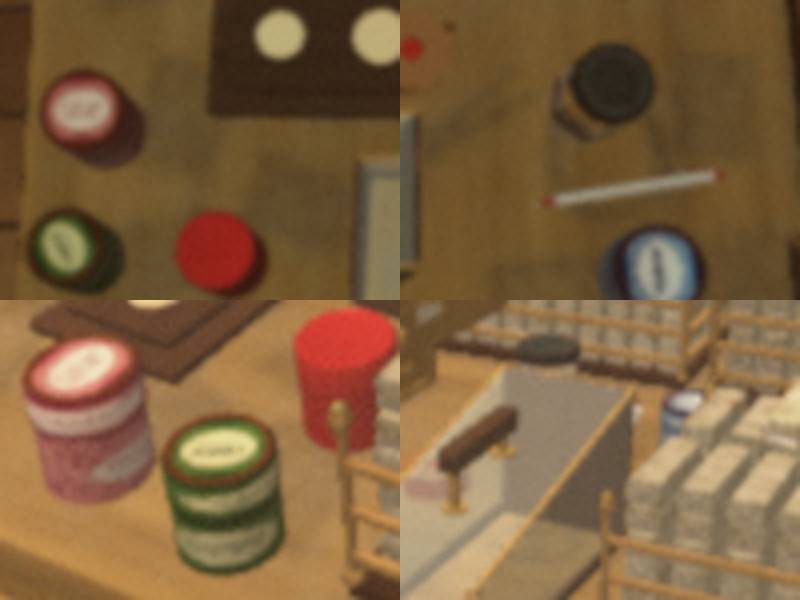

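The crop confirms it: pink tin (140.5,176.7), green tin (136.2,211.2), red decoy beside them, jar's black cap (373.2,180.5), blue tin (384.8,227.5). The scene crop shows the cover's low end towards +y, so its yaw is already right.

```bash
python3 - <<'E'
from h import *
from scipy.spatial.transform import Rotation as Ro
t=cv2.imread("pics/top0.png");m=r.camera_model("top");s=r.camera_model("scene")
for n,a,b in(("pink",(140.5,176.7),(150.7,246.3)),("green",(136.2,211.2),(185,267.3)),("jar",(373.2,180.5),(287,141.3)),("blue",(384.8,227.5),(322.5,155))):
    x,e=tri([(m,*a),(s,*b)]);print(n,x.round(3),e)
g=cv2.cvtColor(t,cv2.COLOR_BGR2GRAY);sub=np.zeros_like(g);sub[146:174,178:280]=(g[146:174,178:280]>110)
for c in cv2.findContours(sub,0,1)[0]:
    if cv2.contourArea(c)>50:
        (u,v),rad=cv2.minEnclosingCircle(c);M=cv2.moments(c);u,v=M['m10']/M['m00'],M['m01']/M['m00'];print("spot",round(u,1),round(v,1),round(rad,1),onz(m,u,v,.018).round(4))
g2=np.zeros_like(g);g2[198:214,245:300]=(g[198:214,245:300]<75)
c=max(cv2.findContours(g2,0,1)[0],key=cv2.contourArea);R=cv2.minAreaRect(c);print("handle",R)
bp=cv2.boxPoints(R);bp=np.array([onz(m,*p,.136) for p in bp]);print(bp.round(3),bp.mean(0).round(3))
o=r.get_obs();print(Ro.from_rotvec(o["orientation"]).as_matrix().round(3))
w=r.camera_model("wrist");R=np.array(w["R"]);print("wristcam",w["fx"],(-R.T@w["t"]-o["tcp_pos"]).round(3),R[2].round(3))
E
```

```text
pink [0.617 0.325 0.068] [np.float64(0.8), np.float64(0.8)]
green [0.52  0.335 0.057] [np.float64(0.7), np.float64(0.7)]
jar [ 0.596 -0.33   0.088] [np.float64(0.5), np.float64(0.5)]
blue [ 0.473 -0.365  0.045] [np.float64(3.9), np.float64(3.9)]
spot 189.6 158.3 5.9 [0.6862 0.1956 0.018 ]
spot 240.1 159.0 8.0 [0.6826 0.0437 0.018 ]
spot 214.6 158.6 6.9 [0.6845 0.1202 0.018 ]
spot 265.4 159.4 8.9 [ 0.6806 -0.0323  0.018 ]
handle ((272.0, 205.0), (6.0, 32.0), 90.0)
[[ 0.529 -0.003  0.136]
 [ 0.529 -0.087  0.136]
 [ 0.513 -0.087  0.136]
 [ 0.513 -0.003  0.136]] [ 0.521 -0.045  0.136]
[[ 0.951  0.311 -0.001]
 [ 0.311 -0.951  0.002]
 [-0.    -0.002 -1.   ]]
wristcam 268.58010333412733 [0.065 0.022 0.18 ] [-0.261 -0.084 -0.962]
```

```bash
python3 -m crank '[[0.1,0.1,0.1,0.15,1],[0.15,0.15,0.1,0.15,1],[0.15,0.15,0.1,0.15,1],[0.15,0.15,0.1,0.15,1],[0.15,0.15,0,0.15,1],[0.15,0.15,0,0.15,1],[0.15,0.15,0,0.15,1],[0.15,0.15,0,0.15,1]]' 40; python3 -m crank '[[0.1,0.15,0,0.15,1],[0.05,0,0,0.15,1],[0,0,0,0.1,1],[0,0,0,0,1],[0,0,0,0,1]]'; python3 - <<'E'
from h import *
print(r.get_obs()["joints"].round(2));cv2.imwrite("pics/w1.png",r.grab_frame("wrist"))
m=r.camera_model("wrist")
import pickle;pickle.dump(m,open("w1.pkl","wb"))
print(proj(m,[.472,-.366,.045]),proj(m,[.596,-.33,.09]))
E
```

```text
clock: 0.77
tcp_pos: [0.4283, -0.4221, 0.2666]
orientation: [-2.535, -1.856, 0.0]
contact_force: [-0.2, -1.2, -0.3]
grip_width: 0.0854
gripper_force: 0.0
clock: 1.18
tcp_pos: [0.4569, -0.394, 0.2662]
orientation: [-2.222, -2.219, 0.0]
contact_force: [0.0, -0.0, -0.3]
grip_width: 0.0851
gripper_force: 0.0
[ 0.87  0.32 -0.33  1.63  0.11  1.21  0.51]
(np.float64(267.23921456391315), np.float64(136.08265949656246)) (np.float64(365.7557879927772), np.float64(111.31710764604475))
```

View pics/w1.png

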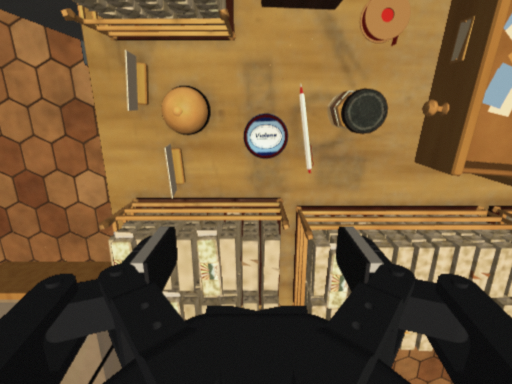

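The wrist view shows the blue tin at (266,136), the jar cap at (364,110), a pencil between them and a cream drum decoy at (186,110).

```bash
cat >> h.py <<'E'
def blob(im,u,v,f,rad=32):
    """centroid of largest blob with mask f(bgr int array) within rad px of u,v"""
    u,v=int(u),int(v);k=np.zeros(im.shape[:2],np.uint8);y0,x0=max(v-rad,0),max(u-rad,0)
    k[y0:v+rad,x0:u+rad]=f(im[y0:v+rad,x0:u+rad].astype(int))
    c=cv2.convexHull(max(cv2.findContours(k,0,1)[0],key=cv2.contourArea));M=cv2.moments(c)
    return M['m10']/M['m00'],M['m01']/M['m00'],np.sqrt(cv2.contourArea(c)/np.pi)
notwood=lambda p:(p[...,2]-p[...,0]<25)
dark=lambda p:(p.max(-1)<70)
E
python3 - <<'E'
from h import *
import pickle
m=pickle.load(open("w1.pkl","rb"));im=cv2.imread("pics/w1.png")
for n,u,v,f,z in(("blue",266,136,notwood,.045),("jar",364,110,dark,.09)):
    b=blob(im,u,v,f);print(n,np.round(b,1),onz(m,b[0],b[1],z).round(4))
E
```

```text
blue [265.2 136.   19.4] [ 0.469  -0.3659  0.045 ]
jar [363.7 110.7  22.2] [ 0.5933 -0.3292  0.09  ]
```

```bash
python3 -m crank '[[0.065,0.14,0,0,1],[0,0,-0.2,0,1],[0,0,-0.2,0,1],[0,0,-0.2,0,1],[0,0,-0.15,0,1],[0,0,-0.05,0,1],[0,0,0,0,1],[0,0,0,0,1]]'; python3 - <<'E'
from h import *
im=r.grab_frame("wrist");m=r.camera_model("wrist");p=proj(m,[.47,-.366,.045]);cv2.imwrite("pics/w2.png",im)
b=blob(im,*p,notwood,45);print(np.round(p,1),np.round(b,1),onz(m,b[0],b[1],.045).round(4),r.get_obs()["orientation"].round(3))
E
```

```text
clock: 1.9
tcp_pos: [0.4708, -0.3666, 0.1077]
orientation: [2.221, 2.221, 0.0]
contact_force: [-0.1, 1.1, 0.6]
grip_width: 0.0855
gripper_force: 0.0
[255.1 183. ] [255.7 182.5  29.6] [ 0.4705 -0.3655  0.045 ] [2.219e+00 2.220e+00 1.000e-03]
```

```bash
python3 -m crank '[[0,0.005,-0.15,0,1],[0,0,-0.15,0,1],[0,0,-0.1,0,1],[0,0,-0.07,0,1],[0,0,-0.03,0,1],[0,0,0,0,1],[0,0,0,0,0],[0,0,0,0,-0.5]]' 30;  python3 -m crank '[[0,0,0,0,-1],[0,0,0,0,-1],[0,0,0,0,-1],[0,0,0,0,-1]]'
```

```text
clock: 2.62
tcp_pos: [0.4719, -0.3658, 0.0087]
orientation: [2.218, 2.22, 0.001]
contact_force: [0.1, -0.0, -0.2]
grip_width: 0.0641
gripper_force: 0.0
clock: 2.95
tcp_pos: [0.4708, -0.3653, 0.0076]
orientation: [2.219, 2.222, -0.0]
contact_force: [-1.1, 1.2, 3.5]
grip_width: 0.0123
gripper_force: 1.8
```

```bash
python3 - <<'E'
from h import *
cv2.imwrite("pics/w3.png",r.grab_frame("wrist"));print(r.get_obs()["grip_width"],r.get_obs()["gripper_force"])
E
```

```text
0.004196230868057946 0.7788919005542994
```

View pics/w3.png

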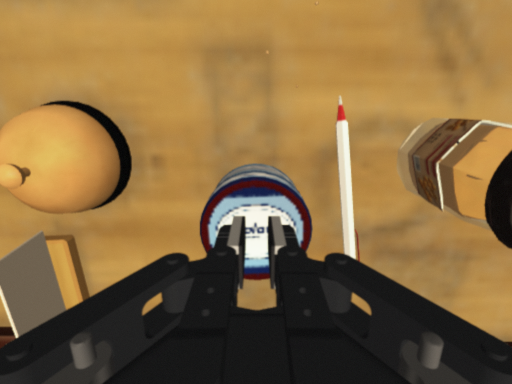

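```bash
python3 - <<'E'
from h import *
m=r.camera_model("wrist");o=r.get_obs()
print(o["tcp_pos"],proj(m,o["tcp_pos"]))
for z in(.0,.045):print(z,onz(m,256,228,z).round(4))
# lid outer ellipse: cols 201-311, rows 178-279
a=onz(m,201,228,.045);b=onz(m,311,228,.045);print("lid width if z=.045",(b-a).round(4))
t=r.grab_frame("top");cv2.imwrite("pics/t2.png",cv2.resize(t[150:300,280:480],(800,600),interpolation=cv2.INTER_CUBIC))
E
```

```text
[ 0.4707779  -0.36526534  0.00746541] (np.float64(257.2268588702019), np.float64(208.73462630165497))
0.0 [ 0.4699 -0.3839 -0.    ]
0.045 [ 0.4699 -0.3625  0.045 ]
lid width if z=.045 [0.0635 0.0002 0.    ]
```

View pics/t2.png

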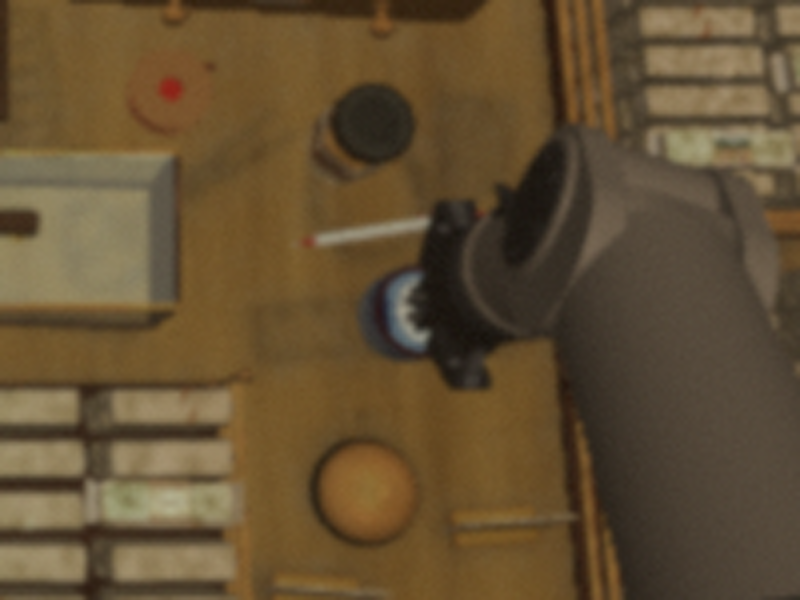

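```bash
python3 -m crank '[[0,0,0,0,1],[0,0,0,0,1],[0,0,0,0,1],[0,0,0,0,1],[0,0,0,0,1],[0,0,0,0,1]]'; python3 - <<'E'
from h import *
a=cv2.imread("pics/w3.png");b=r.grab_frame("wrist");s=r.grab_frame("scene")
z=lambda im,x,y,w,h:cv2.resize(im[y:y+h,x:x+w],(400,300),interpolation=cv2.INTER_CUBIC)
cv2.imwrite("pics/c3.png",np.vstack([np.hstack([z(a,176,160,160,120),z(b,126,110,260,195)]),np.hstack([z(s,280,120,80,60),z(b,0,0,512,384)])]))
E
```

```text
clock: 3.55
tcp_pos: [0.47, -0.3647, 0.0063]
orientation: [-2.219, -2.223, 0.0]
contact_force: [-0.8, 0.8, -0.7]
grip_width: 0.0727
gripper_force: 0.0
```

View pics/c3.png

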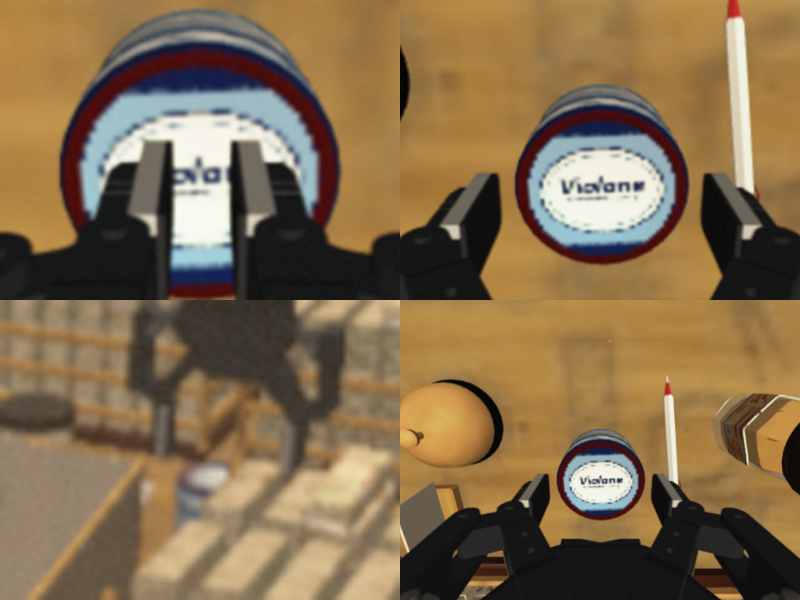

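The fingers closed above the lid: the tips look about level with it although the TCP reads z = 7 mm. The tin has not moved. I'll check the reported height against the images.

```bash
python3 - <<'E'
from h import *
s=r.camera_model("scene");m=r.camera_model("wrist")
for z in(.006,.03,.05,.07):print(z,"scene tips L,R",np.round(proj(s,[.513,-.365,z]),1),np.round(proj(s,[.427,-.365,z]),1),"lid wrist rows",np.round(proj(m,[.470,-.365,z]),1))
print("blue lid scene",proj(s,[.47,-.365,.045]),proj(s,[.47,-.365,0]))
C=-np.array(m["R"]).T@m["t"];print("cam",C.round(3))
# pencil/table scale: widths of lid in three wrist pictures
def wid(f,u,v,rad):
    im=cv2.imread(f);k=(im[...,2].astype(int)-im[...,0]<30).astype(np.uint8)
    row=k[v-3:v+4].max(0);a=u
    while row[a]|row[a-1]|row[a-2]|row[a-3]|row[a-6]:a-=1
    b=u
    while row[b]|row[b+1]|row[b+2]|row[b+3]|row[b+6]:b+=1
    return a,b
for f,u,v in(("pics/w1.png",265,136),("pics/w2.png",256,182)):
    im=cv2.imread(f);print(f,im[v,u-50:u+50:2].tolist() if 0 else wid(f,u,v,0))
E
```

```text
0.006 scene tips L,R [312.  163.6] [335.9 167.9] lid wrist rows [256.9 208.8]
0.03 scene tips L,R [312.4 157.3] [336.5 161.4] lid wrist rows [257.  222.8]
0.05 scene tips L,R [312.7 151.9] [337.  155.9] lid wrist rows [257.1 237.6]
0.07 scene tips L,R [313.  146.4] [337.5 150.3] lid wrist rows [257.1 256.9]
blue lid scene (np.float64(324.5368493439129), np.float64(155.24211559348052)) (np.float64(323.6193721176444), np.float64(167.3090240529427))
cam [ 0.469 -0.295  0.186]
pics/w1.png (243, 286)
pics/w2.png (220, 291)
```

Scene and wrist views agree that the real fingertips stand about 30–35 mm above what the reported z implies. I'll go 20 mm lower and close again, watching the force.

```bash
python3 -m crank '[[0,0,-0.05,0,1],[0,0,-0.05,0,1],[0,0,0,0,1],[0,0,0,0,1]]' 30; python3 - <<'E'
from h import *
a=r.grab_frame("wrist");s=r.grab_frame("scene")
z=lambda im,x,y,w,h:cv2.resize(im[y:y+h,x:x+w],(400,300),interpolation=cv2.INTER_CUBIC)
cv2.imwrite("pics/c4.png",np.hstack([z(s,290,130,60,45),z(a,76,80,360,270)]))
E
```

```text
clock: 3.98
tcp_pos: [0.4695, -0.3642, -0.0146]
orientation: [-2.218, -2.222, 0.001]
contact_force: [-0.4, 0.6, -0.8]
grip_width: 0.0858
gripper_force: 0.0
```

View pics/c4.png

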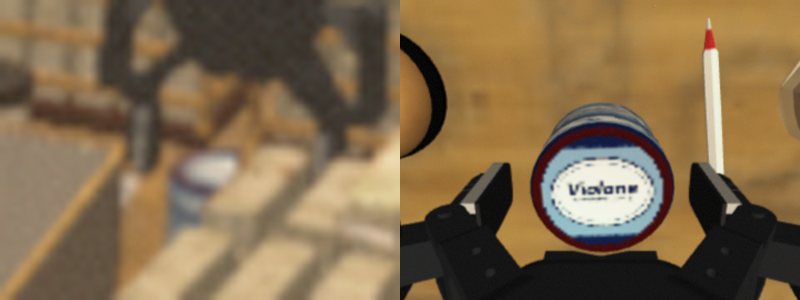

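```bash
python3 -m crank '[[0,0,-0.05,0,1],[0,0,-0.03,0,1],[0,0,0,0,1],[0,0,0,0,0.6],[0,0,0,0,0],[0,0,0,0,-1],[0,0,0,0,-1],[0,0,0,0,-1]]' 25; python3 -m crank '[[0,0,0,0,-1],[0,0,0,0,-1]]'
```

```text
clock: 4.75
tcp_pos: [0.4705, -0.3649, -0.0292]
orientation: [2.22, 2.223, 0.0]
contact_force: [-0.1, 0.3, -1.0]
grip_width: 0.067
gripper_force: 28.3
clock: 4.92
tcp_pos: [0.4704, -0.3649, -0.0293]
orientation: [2.22, 2.223, 0.0]
contact_force: [-0.5, -0.2, -1.3]
grip_width: 0.0661
gripper_force: 28.3
```

```bash
python3 -m crank '[[0,0,0.1,0,-1],[0,0,0.2,0,-1],[0,0,0.2,0,-1],[0,0,0.2,0,-1],[0,0.1,0.2,0,-1],[0.05,0.15,0.1,0,-1],[0.05,0.15,0,0,-1],[0.08,0.18,0,0,-1]]'; python3 -m crank '[[0.08,0.19,0,0,-1],[0.08,0.19,0,0,-1],[0.08,0.19,0,0,-1],[0.08,0.19,0,0,-1],[0.08,0.19,0,0,-1],[0.08,0.19,0,0,-1],[0.08,0.15,0,0,-1],[0,0,0,0,-1]]'; python3 - <<'E'
from h import *
print(r.get_obs()["joints"].round(2));cv2.imwrite("pics/w5.png",r.grab_frame("wrist"))
m=r.camera_model("wrist")
import pickle;pickle.dump(m,open("w5.pkl","wb"))
for p in([.6862,.1956,.018],[.6845,.1202,.018],[.6826,.0437,.018],[.6806,-.0323,.018]):print(np.round(proj(m,p),1))
E
```

```text
clock: 5.58
tcp_pos: [0.5065, -0.2514, 0.1701]
orientation: [2.221, 2.216, -0.0]
contact_force: [0.7, 0.7, -2.2]
grip_width: 0.067
gripper_force: 28.8
clock: 6.25
tcp_pos: [0.6204, 0.0181, 0.1685]
orientation: [-2.206, -2.233, -0.009]
contact_force: [0.5, 0.8, 0.4]
grip_width: 0.0665
gripper_force: 28.8
[ 0.23  0.45 -0.47  1.69  0.23  1.05 -0.31]
[321.2  -0.9]
[314.7  74.6]
[308.8 141.7]
[303.6 200.4]
```

View pics/w5.png

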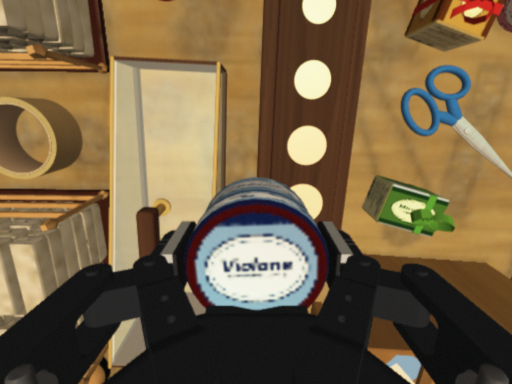

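The wrist view shows the spots at about (307,145), (312,80) and (319,5), the cover on the left, and the blue tin held upright.

```bash
python3 - <<'E'
from h import *
import pickle
m=pickle.load(open("w5.pkl","rb"));w=cv2.imread("pics/w5.png");t=cv2.imread("pics/top0.png");s=cv2.imread("pics/scene0.png")
T=r.camera_model("top");S=r.camera_model("scene")
f=lambda p:(p.min(-1)>105)&(p[...,2]>150)
P=[[.6862,.1956,.018],[.6845,.1202,.018],[.6826,.0437,.018],[.6806,-.0323,.018]]
for i,p in enumerate(P):
    bt=blob(t,*proj(T,p),f,12);bs=blob(s,*proj(S,p),f,11);x,e=tri([(T,*bt[:2]),(S,*bs[:2])])
    print(i+1,onz(T,*bt[:2],.018).round(4),onz(S,*bs[:2],.018).round(4),"tri",x.round(4),e,np.round(bs,1),end=" ")
    if i in(1,2):
        b=blob(w,*np.add(proj(m,p),[0,4]),f,28);print("wrist",np.round(b,1),onz(m,*b[:2],.018).round(4))
    else:print()
E
```

```text
1 [0.6862 0.1955 0.018 ] [0.687  0.1946 0.018 ] tri [0.6861 0.1954 0.0187] [np.float64(0.1), np.float64(0.1)] [168.6 227.4   4.9] 
2 [0.6845 0.1201 0.018 ] [0.6849 0.1184 0.018 ] tri [0.6839 0.1198 0.0191] [np.float64(0.2), np.float64(0.2)] [187.9 213.5   5.1] wrist [312.1  79.1  18.8] [0.6818 0.1154 0.018 ]
3 [0.6826 0.0434 0.018 ] [0.683  0.0422 0.018 ] tri [0.6822 0.0433 0.0188] [np.float64(0.1), np.float64(0.1)] [205.  201.1   5.6] wrist [306.5 144.9  19.4] [0.6801 0.0397 0.018 ]
4 [ 0.6805 -0.0322  0.018 ] [ 0.6814 -0.0338  0.018 ] tri [ 0.6802 -0.0321  0.019 ] [np.float64(0.0), np.float64(0.0)] [220.1 190.1   5.9]
```

```bash
python3 -m crank '[[0.11,0.18,0,0,-1],[0.11,0.18,0,0,-1],[0.11,0.18,0,0,-1],[0,0.18,-0.1,0,-1],[0,0.165,-0.2,0,-1],[0,0,-0.2,0,-1],[0,0,-0.15,0,-1],[0,0,0,0,-1]]'; python3 -m crank '[[0,0,-0.1,0,-1],[0,0,0,0,-1],[0,0,0,0,-1]]'; python3 - <<'E'
from h import *
t=r.grab_frame("top");T=r.camera_model("top");cv2.imwrite("pics/t6.png",t);p=proj(T,[.686,.195,.08]);print(p,r.get_obs()["orientation"].round(3),r.get_obs()["tcp_pos"].round(4))
E
```

```text
clock: 6.97
tcp_pos: [0.6783, 0.1738, 0.0381]
orientation: [-2.216, -2.22, 0.019]
contact_force: [-1.5, -1.6, -3.5]
grip_width: 0.0664
gripper_force: 28.9
clock: 7.22
tcp_pos: [0.6839, 0.1754, 0.0267]
orientation: [2.221, 2.221, -0.001]
contact_force: [1.1, 0.3, -0.0]
grip_width: 0.0665
gripper_force: 28.9
(np.float64(186.09510501094178), np.float64(152.09649220340856)) [2.220e+00 2.221e+00 2.000e-03] [0.6846 0.176  0.0277]
```

```bash
python3 -m crank '[[0.007,0.096,0,0,-1],[0,0,-0.08,0,-1],[0,0,-0.05,0,-1],[0,0,-0.02,0,-1],[0,0,0,0,-1],[0,0,0,0,-1]]'
```

```text
clock: 7.77
tcp_pos: [0.6848, 0.1948, -0.0048]
orientation: [-2.221, -2.222, 0.002]
contact_force: [0.7, 1.0, -1.7]
grip_width: 0.0664
gripper_force: 28.9
```

```bash
python3 -m crank '[[0.006,0,-0.012,0,-1],[0,0,-0.012,0,-1],[0,0,0,0,-1],[0,0,0,0,-1]]'
```

```text
clock: 8.1
tcp_pos: [0.6863, 0.196, -0.009]
orientation: [2.22, 2.223, -0.0]
contact_force: [0.3, -0.6, -1.6]
grip_width: 0.0665
gripper_force: 28.9
```

```bash
python3 -m crank '[[0,0,-0.007,0,-1],[0,0,0,0,-1],[0,0,0,0,-1]]';  python3 -m crank '[[0,0,0,0,-0.2],[0,0,0,0,0.5],[0,0,0,0,1],[0,0,0,0,1],[0,0,0,0,1],[0,0,0.1,0,1],[0,0,0.2,0,1],[0,0,0.2,0,1]]'
```

```text
clock: 8.35
tcp_pos: [0.6862, 0.1962, -0.0104]
orientation: [-2.22, -2.223, 0.0]
contact_force: [-0.6, -0.6, -1.1]
grip_width: 0.0667
gripper_force: 28.9
clock: 9.02
tcp_pos: [0.6847, 0.1956, 0.089]
orientation: [-2.218, -2.222, 0.005]
contact_force: [0.9, -0.2, 0.9]
grip_width: 0.0853
gripper_force: 0.0
```

```bash
python3 -m crank '[[0,0,0.15,0,1],[-0.14,0.1,0,0,1],[-0.14,0.12,0,0,1],[-0.14,0.12,0,0,1],[-0.14,0.12,0,0,1],[-0.14,0.12,0,0,1],[-0.13,0.11,0,0,1],[0,0,0,0,1]]';python3 -m crank '[[0,0,0,0,1],[0,0,0,0,1]]'; python3 - <<'E'
from h import *
w=r.grab_frame("wrist");m=r.camera_model("wrist");cv2.imwrite("pics/w7.png",w)
t=r.grab_frame("top");cv2.imwrite("pics/t7.png",t)
T=r.camera_model("top");S=r.camera_model("scene");s=r.grab_frame("scene");cv2.imwrite("pics/s7.png",s)
print(np.round(proj(m,[.52,.334,.06]),1),r.get_obs()["tcp_pos"].round(4))
z=lambda im,x,y,w,h:cv2.resize(im[y:y+h,x:x+w],(400,300),interpolation=cv2.INTER_CUBIC)
cv2.imwrite("pics/c7.png",np.vstack([np.hstack([z(w,0,0,512,384),z(t,120,130,120,90)]),np.hstack([z(s,110,200,120,90),z(s,110,200,120,90)])]))
print("blue should be at top",np.round(proj(T,[.686,.1955,.063]),1),"scene",np.round(proj(S,[.686,.1955,.063]),1))
E
```

```text
clock: 9.68
tcp_pos: [0.513, 0.3414, 0.1206]
orientation: [-2.204, -2.232, -0.002]
contact_force: [-0.4, -0.9, -0.4]
grip_width: 0.0855
gripper_force: 0.0
clock: 9.85
tcp_pos: [0.5208, 0.3338, 0.1199]
orientation: [2.219, 2.223, 0.001]
contact_force: [-0.0, -0.0, 0.3]
grip_width: 0.0855
gripper_force: 0.0
[255.4 184.2] [0.5216 0.3327 0.1195]
blue should be at top [187.  153.9] scene [166.2 212.3]
```

View pics/c7.png

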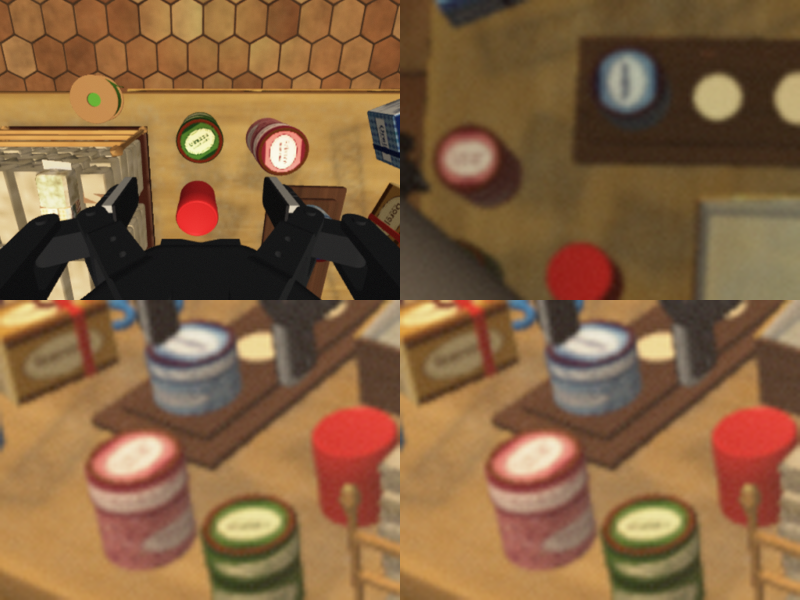

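Blue tin stands on spot 1: top (188.4,154.6), scene (168.5,212.6). In the wrist view the green tin is at about (256,177), the red decoy (252,269), pink (360,190).

```bash
python3 - <<'E'
from h import *
w=cv2.imread("pics/w7.png");m=r.camera_model("wrist");t=cv2.imread("pics/t7.png");t0=cv2.imread("pics/top0.png");s=cv2.imread("pics/s7.png");T=r.camera_model("top");S=r.camera_model("scene")
lab=lambda p:(p.min(-1)>95)&(p[...,2]>140)
wb=lambda p:(p.min(-1)>120)
b=blob(w,256,178,lab,22);print("green label wrist",np.round(b,1),onz(m,*b[:2],.06).round(4))
bt=blob(t0,136,211,lambda p:p.min(-1)>75,8);bs=blob(s,185,267,lab,9);x,e=tri([(T,*bt[:2]),(S,*bs[:2])]);print("green top/scene",np.round(bt,1),np.round(bs,1),x.round(4),e)
x,e=tri([(T,*bt[:2]),(S,*bs[:2]),(m,*b[:2])]);print(" +wrist",x.round(4),e)
bw=blob(w,362,192,lab,25);bt=blob(t,140.5,177,lambda p:p.min(-1)>100,8);bs=blob(s,151,246,lab,10);x,e=tri([(T,*bt[:2]),(S,*bs[:2])]);print("pink",np.round(bt,1),np.round(bs,1),x.round(4),e,onz(m,*bw[:2],.07).round(4))
bt=blob(t,188,154,lambda p:(p[...,0]>p[...,2]+10),14);bs=blob(s,168.5,212.6,lambda p:(p.min(-1)>110),9);print("blue",np.round(bt,1),onz(T,*bt[:2],.064).round(4),np.round(bs,1),onz(S,*bs[:2],.064).round(4))
E
```

```text
green label wrist [255.4 180.6  17.2] [0.5201 0.3372 0.06  ]
green top/scene [135.7 211.1   4.9] [184.5 266.6   6.4] [0.5199 0.3361 0.0593] [np.float64(0.6), np.float64(0.6)]
 +wrist [0.52   0.3364 0.0591] [np.float64(0.5), np.float64(0.8), np.float64(0.5)]
pink [140.  177.    5.9] [150.2 246.4   7.9] [0.6165 0.3259 0.0691] [np.float64(0.4), np.float64(0.4)] [0.6159 0.3285 0.07  ]
blue [192.4 154.2   5.2] [0.6846 0.1797 0.064 ] [167.9 212.3   6.6] [0.6809 0.1948 0.064 ]
```

```bash
python3 -m crank '[[-0.007,0.019,-0.1,0,1],[0,0,-0.15,0,1],[0,0,-0.15,0,1],[0,0,-0.15,0,1],[0,0,-0.1,0,1],[0,0,-0.04,0,1],[0,0,0,0,1],[0,0,0,0,0.5]]' 25; python3 -m crank '[[0,0,0,0,0],[0,0,0,0,-1],[0,0,0,0,-1],[0,0,0,0,-1],[0,0,0,0,-1]]'
```

```text
clock: 10.67
tcp_pos: [0.5196, 0.3379, -0.0179]
orientation: [2.221, 2.222, 0.001]
contact_force: [-0.4, -0.2, 0.1]
grip_width: 0.0753
gripper_force: 0.0
clock: 11.08
tcp_pos: [0.5201, 0.3389, -0.0165]
orientation: [2.219, 2.222, 0.005]
contact_force: [-0.8, -0.4, 6.4]
grip_width: 0.0565
gripper_force: 27.2
```

```bash
python3 -m crank '[[0,0,0.05,0,-1],[0,0,0.15,0,-1],[0,0,0.2,0,-1],[0,0,0.2,0,-1],[0.06,-0.06,0.1,0,-1],[0.13,-0.14,0,0,-1],[0.13,-0.14,0,0,-1],[0.13,-0.14,0,0,-1]]'; python3 -m crank '[[0.13,-0.14,0,0,-1],[0.12,-0.14,0,0,-1],[0.1,-0.14,0,0,-1],[0.02,-0.14,0,0,-1],[0,-0.05,-0.1,0,-1],[0,0,-0.1,0,-1],[0,0,-0.1,0,-1],[0,0,0,0,-1]]'; python3 -m crank '[[0,0,0,0,-1]]'
```

```text
clock: 11.75
tcp_pos: [0.6098, 0.2412, 0.1236]
orientation: [2.217, 2.224, 0.003]
contact_force: [1.0, 0.1, -1.2]
grip_width: 0.0562
gripper_force: 27.1
clock: 12.42
tcp_pos: [0.6797, 0.1185, 0.058]
orientation: [-2.218, -2.22, 0.009]
contact_force: [-1.6, -1.0, -1.2]
grip_width: 0.0566
gripper_force: 27.2
clock: 12.5
tcp_pos: [0.6818, 0.1199, 0.0614]
orientation: [-2.218, -2.223, 0.003]
contact_force: [0.7, -0.1, 0.3]
grip_width: 0.0563
gripper_force: 27.2
```

```bash
python3 -m crank '[[0.01,0.007,-0.1,0,-1],[0,0,-0.1,0,-1],[0,0,-0.06,0,-1],[0,0,-0.02,0,-1],[0,0,0,0,-1],[0,0,0,0,-1],[0,0,0,0,-1]]'
```

```text
clock: 13.08
tcp_pos: [0.6859, 0.1218, 0.0072]
orientation: [2.219, 2.222, 0.003]
contact_force: [-0.2, 0.1, -1.4]
grip_width: 0.0569
gripper_force: 27.2
```

```bash
python3 -m crank '[[-0.007,0,-0.012,0,-1],[0,0,-0.011,0,-1],[0,0,0,0,-1],[0,0,0,0,-1]]'
```

```text
clock: 13.42
tcp_pos: [0.6838, 0.1215, 0.0016]
orientation: [2.219, 2.223, 0.001]
contact_force: [-0.7, -0.4, 1.6]
grip_width: 0.0566
gripper_force: 27.2
```

```bash
python3 -m crank '[[0,0,0,0,-0.2],[0,0,0,0,0.5],[0,0,0,0,1],[0,0,0,0,1],[0,0,0,0,1],[0,0,0.1,0,1],[0,0,0.2,0,1],[0,0,0.2,0,1]]'; python3 -m crank '[[0,0,0.1,0,1],[-0.05,0.15,0,0,1],[-0.07,0.2,0,0,1],[-0.07,0.2,0,0,1],[-0.07,0.2,0,0,1],[-0.08,0.2,0,0,1],[0,0.07,0,0,1],[0,0,0,0,1]]'; python3 -m crank '[[0,0,0,0,1]]'; python3 - <<'E'
from h import *
w=r.grab_frame("wrist");m=r.camera_model("wrist");print(r.get_obs()["tcp_pos"].round(4));T=r.camera_model("top");t=r.grab_frame("top")
p=proj(m,[.6163,.3265,.07]);b=blob(w,p[0],p[1]-4,lambda p:(p.min(-1)>95)&(p[...,2]>140),25);print(np.round(p,1),np.round(b,1),onz(m,*b[:2],.07).round(4))
cv2.imwrite("pics/t8.png",t);cv2.imwrite("pics/w8.png",w)
E
```

```text
clock: 14.08
tcp_pos: [0.6817, 0.1209, 0.1002]
orientation: [-2.218, -2.222, 0.006]
contact_force: [1.1, 0.3, 1.2]
grip_width: 0.0852
gripper_force: 0.0
clock: 14.75
tcp_pos: [0.6133, 0.3293, 0.1214]
orientation: [-2.207, -2.23, -0.003]
contact_force: [-0.2, -0.3, 0.4]
grip_width: 0.0854
gripper_force: 0.0
clock: 14.83
tcp_pos: [0.616, 0.3232, 0.1209]
orientation: [-2.217, -2.226, 0.0]
contact_force: [0.2, -1.2, -0.2]
grip_width: 0.0849
gripper_force: 0.0
[0.617  0.321  0.1207]
[256.3 182.1] [257.2 180.3  24.6] [0.6172 0.3282 0.07  ]
```

```bash
python3 -m crank '[[0,0.025,-0.1,0,1],[0,0,-0.15,0,1],[0,0,-0.15,0,1],[0,0,-0.15,0,1],[0,0,-0.07,0,1],[0,0,-0.03,0,1],[0,0,0,0,1],[0,0,0,0,1]]'; python3 -m crank '[[0,0,0,0,0.4],[0,0,0,0,0],[0,0,0,0,-1],[0,0,0,0,-1],[0,0,0,0,-1],[0,0,0,0,-1]]' 25
```

```text
clock: 15.6
tcp_pos: [0.6179, 0.327, -0.0077]
orientation: [2.22, 2.222, 0.003]
contact_force: [0.9, 0.7, 1.4]
grip_width: 0.0857
gripper_force: 0.0
clock: 16.1
tcp_pos: [0.6179, 0.3278, -0.0069]
orientation: [2.219, 2.222, 0.004]
contact_force: [0.3, -1.6, 6.5]
grip_width: 0.0605
gripper_force: 27.3
```

```bash
python3 -m crank '[[0,0,0.05,0,-1],[0,0,0.15,0,-1],[0,0,0.2,0,-1],[0,0,0.2,0,-1],[0.03,-0.1,0.1,0,-1],[0.04,-0.15,0,0,-1],[0.05,-0.18,0,0,-1],[0.05,-0.18,0,0,-1]]'; python3 -m crank '[[0.05,-0.18,0,0,-1],[0.05,-0.18,0,0,-1],[0.05,-0.18,0,0,-1],[0,-0.17,0,0,-1],[0,-0.1,0,0,-1],[0,0,-0.1,0,-1],[0,0,-0.1,0,-1],[0,0,0,0,-1]]'; python3 -m crank '[[0,0,0,0,-1],[0,0,0,0,-1]]'
```

```text
clock: 16.77
tcp_pos: [0.6507, 0.2047, 0.1327]
orientation: [2.217, 2.225, 0.002]
contact_force: [0.9, -0.0, -2.3]
grip_width: 0.0607
gripper_force: 27.7
clock: 17.43
tcp_pos: [0.6778, 0.0417, 0.0877]
orientation: [-2.218, -2.22, 0.008]
contact_force: [-0.5, 0.3, -1.1]
grip_width: 0.061
gripper_force: 27.8
clock: 17.6
tcp_pos: [0.6812, 0.0438, 0.0924]
orientation: [2.218, 2.224, 0.002]
contact_force: [0.2, 0.2, -0.4]
grip_width: 0.0605
gripper_force: 27.8
```

```bash
python3 -m crank '[[0,0.003,-0.1,0,-1],[0,0,-0.12,0,-1],[0,0,-0.1,0,-1],[0,0,-0.05,0,-1],[0,0,-0.01,0,-1],[0,0,0,0,-1],[0,0,0,0,-1],[0,0,0,0,-1]]'
```

```text
clock: 18.27
tcp_pos: [0.682, 0.044, 0.0169]
orientation: [2.218, 2.222, 0.004]
contact_force: [-0.3, -0.5, -0.9]
grip_width: 0.0607
gripper_force: 27.8
```

```bash
python3 -m crank '[[0,0,-0.012,0,-1],[0,0,-0.012,0,-1],[0,0,0,0,-1],[0,0,0,0,-1],[0,0,0,0,-1]]'
```

```text
clock: 18.68
tcp_pos: [0.6815, 0.0437, 0.0111]
orientation: [2.219, 2.222, 0.002]
contact_force: [-0.8, -1.0, 6.2]
grip_width: 0.061
gripper_force: 28.2
```

```bash
python3 -m crank '[[0,0,0,0,-0.2],[0,0,0,0,0.5],[0,0,0,0,1],[0,0,0,0,1],[0,0,0,0,1],[0,0,0.1,0,1],[0,0,0.2,0,1],[0,0,0.2,0,1]]'; python3 -m crank '[[0,0,0.2,0,1],[-0.05,0,0.1,0,1],[-0.15,-0.1,0,0,1],[-0.15,-0.15,0,0,1],[-0.08,-0.18,0,0,1],[0,-0.19,0,0,1],[0,-0.19,0,0,1],[0,-0.19,0,0,1]]'; python3 -m crank '[[0,-0.19,0,0,1],[0,-0.19,0,0,1],[0,-0.19,0,0,1],[0,-0.19,0,0,1],[0,-0.11,-0.1,0,1],[0,0,0,0,1],[0,0,0,0,1],[0,0,0,0,1]]'; python3 - <<'E'
from h import *
w=r.grab_frame("wrist");m=r.camera_model("wrist");print(r.get_obs()["tcp_pos"].round(4));cv2.imwrite("pics/w9.png",w);t=r.grab_frame("top");s=r.grab_frame("scene");cv2.imwrite("pics/t9.png",t);cv2.imwrite("pics/s9.png",s)
print(np.round(proj(m,[.594,-.329,.09]),1))
z=lambda im,x,y,w,h:cv2.resize(im[y:y+h,x:x+w],(400,300),interpolation=cv2.INTER_CUBIC)
cv2.imwrite("pics/c9.png",np.vstack([np.hstack([z(w,0,0,512,384),z(t,160,120,140,105)]),np.hstack([z(s,140,170,120,90),z(t,300,130,120,90)])]))
E
```

```text
clock: 19.35
tcp_pos: [0.6788, 0.0434, 0.1093]
orientation: [-2.217, -2.221, 0.005]
contact_force: [0.6, -0.3, 1.4]
grip_width: 0.0854
gripper_force: 0.0
clock: 20.02
tcp_pos: [0.5945, -0.1575, 0.1705]
orientation: [2.219, 2.223, -0.0]
contact_force: [0.6, 0.5, -0.1]
grip_width: 0.0853
gripper_force: 0.0
clock: 20.68
tcp_pos: [0.5954, -0.3286, 0.15]
orientation: [-2.218, -2.223, -0.001]
contact_force: [0.3, 0.5, 0.2]
grip_width: 0.0852
gripper_force: 0.0
[ 0.5959 -0.328   0.1506]
[254.9 186. ]
```

View pics/c9.png

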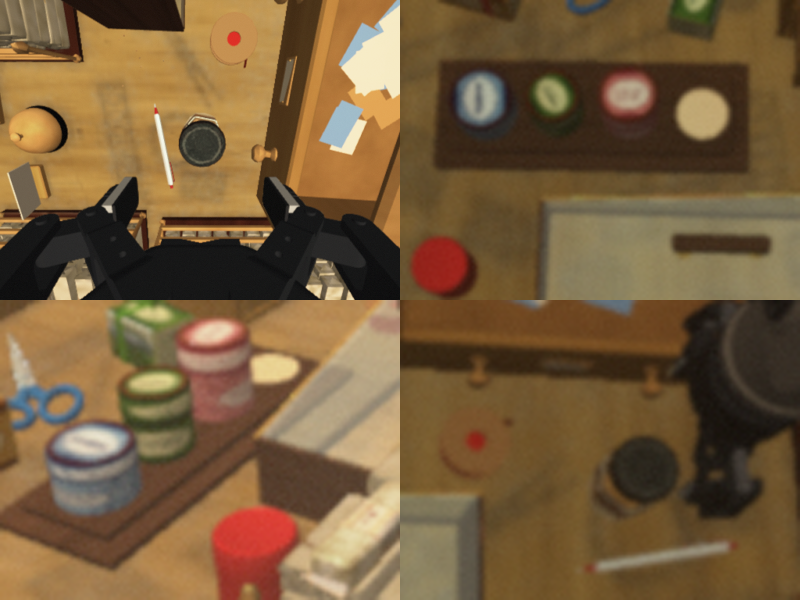

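The row looks good: blue, green and pink stand on spots 1–3. The jar cap is at wrist (259,185). A drawer knob at wrist (339,196) may be near the right finger, so I'll compute that.

```bash
python3 - <<'E'
from h import *
w=cv2.imread("pics/w9.png");t=cv2.imread("pics/t9.png");s=cv2.imread("pics/s9.png");m=r.camera_model("wrist");T=r.camera_model("top");S=r.camera_model("scene")
b=blob(w,259,185,dark,40);print("jar",np.round(b,1),onz(m,*b[:2],.09).round(4))
b2=blob(t,373,181,lambda p:p.max(-1)<75,13);b3=(288.,141.);print("top",np.round(b2,1),onz(T,*b2[:2],.09).round(4))
w1=cv2.imread("pics/w1.png");import pickle;m1=pickle.load(open("w1.pkl","rb"));c=blob(w1,364,110,dark);print("tri wrist/wrist/top",tri([(m,*b[:2]),(m1,*c[:2]),(T,*b2[:2])]))
# knob nearest point: wrist (327,196), top (300+652*.3-120.., )
k=(300+(652-400)*.3,130+(388-300)*.3);x,e=tri([(m,327,196),(T,*k)]);print("knob tip",x.round(3),e)
lab=lambda p:(p.min(-1)>100)
for n,z,P in(("blue",.064,[.686,.1955]),("green",.079,[.684,.12]),("pink",.089,[.682,.0435])):
    pt=proj(T,[*P,z]);ps=proj(S,[*P,z]);f=(lambda p:(p[...,0]>p[...,2]-5)) if n=="blue" else lab
    a=blob(t,*pt,lab,11);c=blob(s,*ps,lab,11);x,e=tri([(T,*a[:2]),(S,*c[:2])]);print(n,"top",onz(T,*a[:2],z).round(4),"scene",onz(S,*c[:2],z).round(4),"tri",x.round(4),"want",P,np.round(a,1))
E
```

```text
jar [258.1 183.2  29.2] [ 0.5973 -0.3264  0.09  ]
top [372.8 180.7  10.1] [ 0.5951 -0.328   0.09  ]
tri wrist/wrist/top (array([ 0.5970915 , -0.329658  ,  0.08103127]), [np.float64(0.7), np.float64(0.5), np.float64(1.0)])
knob tip [ 0.657 -0.332  0.112] [np.float64(1.5), np.float64(1.5)]
blue top [0.6856 0.1928 0.064 ] scene [0.6846 0.1958 0.064 ] tri [0.6866 0.1933 0.062 ] want [0.686, 0.1955] [187.9 153.9   7. ]
green top [0.6833 0.1131 0.079 ] scene [0.6817 0.121  0.079 ] tri [0.6859 0.1143 0.0744] want [0.684, 0.12] [214.8 152.9   1.8]
pink top [0.6805 0.0422 0.089 ] scene [0.6785 0.0456 0.089 ] tri [0.6811 0.0423 0.087 ] want [0.682, 0.0435] [239.5 152.5   5.7]
```

The knob tip is at x = 0.657, too close to a finger closing along x. I'll turn the gripper +90° for the jar, which also keeps the wrist camera on the robot's side, and turn back while carrying.

```bash
python3 -m crank '[[0,0,0,0.154,1],[0,0,0,0.154,1],[0,0,0,0.154,1],[0,0,0,0.154,1],[0,0,0,0.154,1],[0,0,0,0.154,1],[0,0,0,0.154,1],[0,0,0,0.154,1]]'; python3 -m crank '[[0,0,0,0.154,1],[0,0,0,0.154,1],[0,0,0,0.154,1],[0,0,0,0.154,1],[0,0,0,0.154,1],[0,0,0,0,1],[0,0,0,0,1]]'; python3 - <<'E'
from h import *
from scipy.spatial.transform import Rotation as Ro
o=r.get_obs();print(o["joints"].round(2),Ro.from_rotvec(o["orientation"]).as_matrix()[:,1].round(3))
w=r.grab_frame("wrist");m=r.camera_model("wrist");cv2.imwrite("pics/w10.png",w)
p=proj(m,[.5965,-.328,.09]);b=blob(w,*p,dark,42);print(np.round(p,1),np.round(b,1),onz(m,*b[:2],.09).round(4))
t=cv2.imread("pics/t9.png");s=cv2.imread("pics/s9.png");T=r.camera_model("top");S=r.camera_model("scene")
f=lambda p:(p[...,2]>110)&(p[...,0]>70)
for im,M in((t,T),(s,S)):
  a=blob(im,*proj(M,[.684,.12,.079]),f,10);print("green",np.round(a,1),onz(M,*a[:2],.079).round(4))
E
```

```text
clock: 21.5
tcp_pos: [0.5959, -0.3286, 0.1511]
orientation: [0.919, 3.003, -0.0]
contact_force: [-0.5, -0.2, -0.5]
grip_width: 0.0858
gripper_force: 0.0
clock: 22.08
tcp_pos: [0.5956, -0.3291, 0.1507]
orientation: [-0.001, 3.141, 0.0]
contact_force: [-0.3, -0.1, 0.0]
grip_width: 0.0854
gripper_force: 0.0
[ 0.89  0.63 -0.72  1.54  0.44  1.14  1.65] [-0.001  1.     0.   ]
[256.6 185.9] [254.6 182.7  29. ] [ 0.5934 -0.3298  0.09  ]
green [212.7 152.9   4.9] [0.6831 0.1192 0.079 ]
green [185.9 194.2   4.7] [0.6807 0.1212 0.079 ]
```

```bash
python3 -m crank '[[0,0,-0.12,0,1],[0,0,-0.15,0,1],[0,0,-0.15,0,1],[0,0,-0.15,0,1],[0,0,-0.12,0,1],[0,0,-0.05,0,1],[0,0,0,0,1],[0,0,0,0,1]]'; python3 -m crank '[[0,0,0,0,0.4],[0,0,0,0,0],[0,0,0,0,-1],[0,0,0,0,-1],[0,0,0,0,-1],[0,0,0,0,-1]]' 45
```

```text
clock: 22.8
tcp_pos: [0.5958, -0.3297, 0.003]
orientation: [-0.004, 3.141, -0.0]
contact_force: [1.0, 0.3, 0.8]
grip_width: 0.0854
gripper_force: 0.0
clock: 23.3
tcp_pos: [0.5966, -0.3305, 0.0045]
orientation: [-0.004, 3.139, -0.002]
contact_force: [-0.1, -0.6, 6.0]
grip_width: 0.0555
gripper_force: 46.2
```

```bash
python3 -m crank '[[0,0,0.05,0,-1],[0,0,0.15,0,-1],[0,0,0.2,0,-1],[0,0,0.2,0,-1],[0,0,0.2,0,-1],[0,0.05,0.2,0,-1],[0,0.1,0,-0.1,-1],[0,0.12,0,-0.154,-1]]'; python3 -m crank '[[0,0.12,0,-0.154,-1],[0,0.12,0,-0.154,-1],[0,0.12,0,-0.154,-1],[0,0.12,0,-0.154,-1],[0,0.12,0,-0.154,-1],[0,0.12,0,-0.154,-1],[0,0.12,0,-0.154,-1],[0,0.12,0,-0.154,-1]]'; python3 -m crank '[[0,0.12,0,-0.154,-1],[0,0.12,0,-0.154,-1],[0.05,0.09,0,-0.154,-1],[0.1,0.04,0,-0.052,-1],[0.15,0,0,0,-1],[0.1,0,0,0,-1],[0,0,0,0,-1],[0,0,0,0,-1]]'
```

```text
clock: 23.97
tcp_pos: [0.5964, -0.2774, 0.2061]
orientation: [0.318, 3.12, -0.003]
contact_force: [-0.2, 0.1, -3.6]
grip_width: 0.0553
gripper_force: 49.0
clock: 24.63
tcp_pos: [0.5944, -0.0824, 0.2027]
orientation: [-1.734, -2.619, 0.0]
contact_force: [0.7, 0.1, -3.8]
grip_width: 0.0555
gripper_force: 49.0
clock: 25.3
tcp_pos: [0.6751, -0.0094, 0.202]
orientation: [-2.217, -2.224, 0.0]
contact_force: [-1.2, 0.5, -3.8]
grip_width: 0.0555
gripper_force: 49.2
```

```bash
python3 -m crank '[[0.015,-0.113,0,0,-1],[0,0,-0.15,0,-1],[0,0,-0.2,0,-1],[0,0,-0.2,0,-1],[0,0,-0.18,0,-1],[0,0,-0.08,0,-1],[0,0,0,0,-1],[0,0,0,0,-1]]'; python3 -m crank '[[0,0,0,0,-1],[0,0,0,0,-1]]'
```

```text
clock: 25.97
tcp_pos: [0.677, -0.0325, 0.0402]
orientation: [-2.217, -2.224, 0.002]
contact_force: [1.2, 0.1, -2.7]
grip_width: 0.0555
gripper_force: 49.3
clock: 26.13
tcp_pos: [0.6799, -0.0322, 0.043]
orientation: [2.216, 2.223, 0.005]
contact_force: [0.5, 0.1, -3.2]
grip_width: 0.0549
gripper_force: 49.3
```

```bash
python3 -m crank '[[0,0,-0.05,0,-1],[0,0,-0.03,0,-1],[0,0,0,0,-1],[0,0,0,0,-1],[0,0,0,0,-1]]'
```

```text
clock: 26.55
tcp_pos: [0.6782, -0.0324, 0.0242]
orientation: [-2.218, -2.225, 0.0]
contact_force: [-0.2, -0.2, -3.9]
grip_width: 0.0554
gripper_force: 49.4
```

```bash
python3 -m crank '[[0,0,-0.01,0,-1],[0,0,-0.005,0,-1],[0,0,0,0,-1],[0,0,0,0,-1]]'
```

```text
clock: 26.88
tcp_pos: [0.6788, -0.0325, 0.0225]
orientation: [2.217, 2.224, 0.001]
contact_force: [-3.1, -1.6, 5.8]
grip_width: 0.0553
gripper_force: 49.2
```

```bash
python3 -m crank '[[0,0,0,0,-0.2],[0,0,0,0,0.5],[0,0,0,0,1],[0,0,0,0,1],[0,0,0,0,1],[0,0,0.1,0,1],[0,0,0.2,0,1],[0,0,0.2,0,1]]'; python3 -m crank '[[0,0,0.2,0,1],[0,0,0.15,0,1],[-0.15,0,0,0,1],[-0.15,0,0,0,1],[-0.15,0,0,0,1],[-0.15,-0.03,0,0,1],[-0.15,-0.03,0,0,1],[0,0,0,0,1]]'; python3 -m crank '[[0,0,0,0,1],[0,0,0,0,1]]'; python3 - <<'E'
from h import *
w=r.grab_frame("wrist");t=r.grab_frame("top");s=r.grab_frame("scene");cv2.imwrite("pics/w12.png",w);cv2.imwrite("pics/t12.png",t);cv2.imwrite("pics/s12.png",s)
z=lambda im,x,y,w,h:cv2.resize(im[y:y+h,x:x+w],(400,300),interpolation=cv2.INTER_CUBIC)
cv2.imwrite("pics/c12.png",np.vstack([np.hstack([z(w,0,0,512,384),z(t,160,120,140,105)]),np.hstack([z(s,140,150,140,105),z(s,220,135,100,75)])]))
m=r.camera_model("wrist");print(np.round(proj(m,[.521,-.045,.136]),1),r.get_obs()["tcp_pos"].round(4))
E
```

```text
clock: 27.55
tcp_pos: [0.6767, -0.0324, 0.1205]
orientation: [-2.215, -2.223, 0.004]
contact_force: [0.9, 1.0, 0.7]
grip_width: 0.0853
gripper_force: 0.0
clock: 28.22
tcp_pos: [0.5226, -0.0461, 0.1906]
orientation: [-2.218, -2.223, 0.008]
contact_force: [-0.1, -0.2, -0.3]
grip_width: 0.0857
gripper_force: 0.0
clock: 28.38
tcp_pos: [0.5291, -0.0444, 0.1917]
orientation: [2.217, 2.224, 0.002]
contact_force: [0.1, 0.3, 0.7]
grip_width: 0.0852
gripper_force: 0.0
[247.8 187.7] [ 0.5294 -0.044   0.1913]
```

View pics/c12.png

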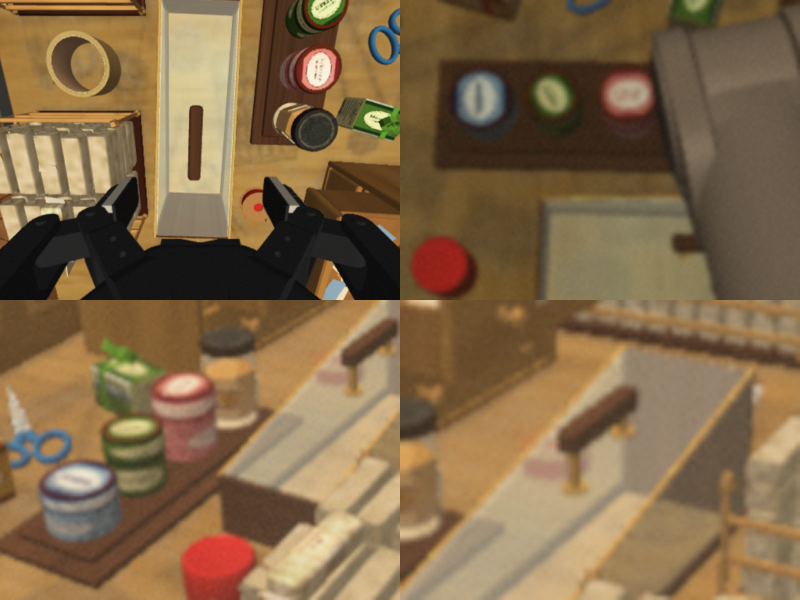

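The wrist view shows the handle at about (250,184), running nearly along image y. The row stands blue, green, pink, jar, and the jar is upright on spot 4.

```bash
python3 - <<'E'
from h import *
w=cv2.imread("pics/w12.png");t=cv2.imread("pics/top0.png");m=r.camera_model("wrist");T=r.camera_model("top");S=r.camera_model("scene");s=cv2.imread("pics/s12.png")
def rect(im,x0,y0,x1,y1,f,u=4):
    im=cv2.resize(im[y0:y1,x0:x1],None,fx=u,fy=u,interpolation=cv2.INTER_CUBIC).astype(int)
    k=f(im).astype(np.uint8);c=max(cv2.findContours(k,0,1)[0],key=cv2.contourArea)
    (cx,cy),(a,b),an=cv2.minAreaRect(c);bp=cv2.boxPoints(((cx,cy),(a,b),an));d=[np.linalg.norm(bp[i]-bp[i-1]) for i in range(4)]
    if d[1]<d[2]: bp=np.roll(bp,-1,0)
    e1=(bp[0]+bp[1])/2 if np.linalg.norm(bp[0]-bp[1])<np.linalg.norm(bp[1]-bp[2]) else (bp[1]+bp[2])/2
    e2=np.array([cx,cy])*2-e1
    g=lambda p:(np.array(p)+.5)/u-.5+[x0,y0]
    return g(e1),g(e2)
br=lambda p:(p.max(-1)<105)&(p[...,2]>p[...,0])
h=rect(w,225,120,275,245,br);print("wrist",h);
for p in h:print(onz(m,*p,.136).round(4))
h=rect(t,248,198,296,214,lambda p:p.max(-1)<85);print("top",h)
for p in h:print(onz(T,*p,.136).round(4))
h=rect(s,257,155,283,175,lambda p:(p.max(-1)<90));print("scene",h)
for p in h:print(onz(S,*p,.127).round(4))
# cover edges in wrist: long left/right borders at z~? use tops: columns of golden edge, print row profile
hsv=cv2.cvtColor(t,cv2.COLOR_BGR2HSV)
k=((hsv[...,1]<75)&(hsv[...,2]>80)).astype(np.uint8);kk=np.zeros_like(k);kk[184:235,200:330]=k[184:235,200:330]
c=max(cv2.findContours(kk,0,1)[0],key=cv2.contourArea);print("cover rect top",cv2.minAreaRect(c))
# jar
for im,M in((s,S),):
  a=blob(im,*proj(M,[.68,-.032,.109]),lambda p:p.max(-1)<75,13);print("jar scene",np.round(a,1),onz(M,*a[:2],.105).round(4))
a=blob(w,313*1.28,131*1.28,dark,32);print("jar wrist",np.round(a,1),onz(m,*a[:2],.109).round(4))
E
```

```text
wrist (array([250.78236198, 134.81146049]), array([247.50920296, 229.73309517]))
[0.5237 0.0028 0.136 ]
[ 0.5206 -0.087   0.136 ]
top (array([288.87020111, 205.37247896]), array([255.10865021, 204.71691561]))
[ 0.5197 -0.0894  0.136 ]
[ 0.5222 -0.0008  0.136 ]
scene (array([278.93671608, 159.58355141]), array([260.51531601, 171.95613098]))
[ 0.5127 -0.0865  0.127 ]
[0.5209 0.008  0.127 ]
cover rect top ((266.0, 207.0), (34.0, 112.0), 90.0)
jar scene [220.1 166.3   3.9] [ 0.6644 -0.0188  0.105 ]
jar wrist [401.6 165.3  28.4] [ 0.6734 -0.0291  0.109 ]
```

```bash
python3 -m crank '[[-0.04,-0.003,0,-0.036,1],[0,0,-0.1,0,1],[0,0,-0.15,0,1],[0,0,-0.12,0,1],[0,0,-0.08,0,1],[0,0,0,0,1],[0,0,0,0,1],[0,0,0,0,1]]'; python3 - <<'E'
from h import *
o=r.get_obs();print(o["tcp_pos"].round(4),np.degrees(2*np.arctan2(o["orientation"][1],o["orientation"][0]))%360)
w=r.grab_frame("wrist");cv2.imwrite("pics/w13.png",w);m=r.camera_model("wrist");print(np.round(proj(m,[.5215,-.0445,.136]),1))
E
```

```text
clock: 29.2
tcp_pos: [0.521, -0.0448, 0.1022]
orientation: [2.249, 2.192, 0.002]
contact_force: [0.9, 0.6, 0.3]
grip_width: 0.0854
gripper_force: 0.0
[ 0.521  -0.0448  0.1022] 88.54542744702376
[257.8 228.8]
```

```bash
python3 -m crank '[[0.003,0.002,-0.06,0,1],[0,0,-0.05,0,1],[0,0,-0.02,0,1],[0,0,0,0,1],[0,0,0,0,0.4],[0,0,0,0,0],[0,0,0,0,-0.4]]' 60; python3 -m crank '[[0,0,0,0,-0.7],[0,0,0,0,-1],[0,0,0,0,-1],[0,0,0,0,-1],[0,0,0,0,-1],[0,0,0,0,-1]]'; python3 - <<'E'
from h import *
w=r.grab_frame("wrist");s=r.grab_frame("scene")
z=lambda im,x,y,w,h:cv2.resize(im[y:y+h,x:x+w],(400,300),interpolation=cv2.INTER_CUBIC)
cv2.imwrite("pics/c13.png",np.hstack([z(w,150,130,200,150),z(s,240,130,80,60)]))
E
```

```text
clock: 29.83
tcp_pos: [0.5211, -0.0446, 0.0755]
orientation: [2.249, 2.193, 0.001]
contact_force: [-0.3, 0.0, -0.7]
grip_width: 0.0517
gripper_force: 0.0
clock: 30.33
tcp_pos: [0.5214, -0.0447, 0.0755]
orientation: [2.249, 2.193, 0.001]
contact_force: [1.8, -0.8, 0.9]
grip_width: 0.0145
gripper_force: 62.4
```

View pics/c13.png

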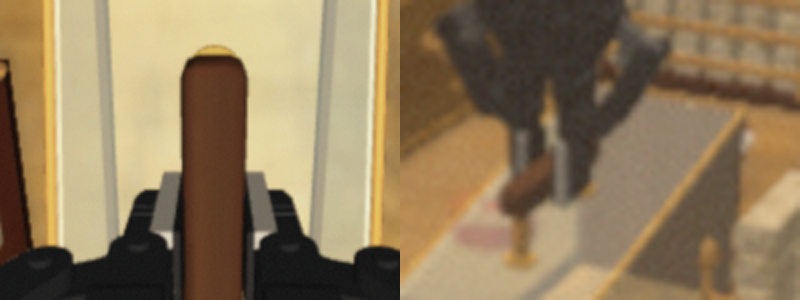

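The handle is squarely between the pads (13 pictures used, 1 left). Now I'll lift.

```bash
python3 -m crank '[[0,0,0.02,0,-1],[0,0,0.04,0,-1],[0,0,0.06,0,-1],[0,0,0.08,0,-1],[0,0,0.1,0,-1],[0,0,0.1,0,-1],[0,0,0.1,0,-1],[0,0,0.1,0,-1]]'; python3 -m crank '[[0,0,0.05,0,-1],[0,0.05,0.03,0,-1],[0,0.1,0,0,-1],[0,0.1,0,0,-1],[0,0.1,0,0,-1],[0,0.1,0,0,-1],[0,0.05,0,0,-1],[0,0,0,0,-1]]';python3 -c "
from bench import r;o=r.get_obs();print(o['moment'].round(2),o['grip_width'],o['gripper_force'])"
```

```text
clock: 31.1
tcp_pos: [0.5201, -0.0444, 0.197]
orientation: [-2.248, -2.194, 0.0]
contact_force: [0.5, -0.1, -3.5]
grip_width: 0.0145
gripper_force: 61.8
clock: 31.77
tcp_pos: [0.5199, 0.0589, 0.2109]
orientation: [-2.242, -2.198, -0.0]
contact_force: [-0.1, -1.5, -2.5]
grip_width: 0.0146
gripper_force: 61.9
[-0.04 -0.02  0.02] 0.014585730530000571 61.85117840766907
```

```bash
python3 -m crank '[[0.06,0,0,0,-1],[0.12,0.01,0,0,-1],[0.15,0.01,0,0,-1],[0.15,0,0,0,-1],[0.15,0,0,0,-1],[0.12,0,0,0,-1],[0.06,0,0,0,-1],[0,0,0,0,-1]]'; python3 -m crank '[[0,0,0,0,-1],[0,0,0,0,-1],[0,0,0,0,-1]]'; python3 - <<'E'
from h import *
o=r.get_obs();print(o["tcp_pos"].round(4),np.degrees(2*np.arctan2(o["orientation"][1],o["orientation"][0]))%360)
cv2.imwrite("pics/t14.png",r.grab_frame("top"));cv2.imwrite("pics/s14.png",r.grab_frame("scene"));cv2.imwrite("pics/w14.png",r.grab_frame("wrist"))
E
```

```text
clock: 32.43
tcp_pos: [0.6848, 0.0571, 0.2095]
orientation: [-2.252, -2.19, 0.001]
contact_force: [-0.1, 0.0, -3.5]
grip_width: 0.0149
gripper_force: 61.8
clock: 32.68
tcp_pos: [0.6818, 0.0589, 0.2112]
orientation: [-2.249, -2.193, 0.002]
contact_force: [0.4, -0.5, -2.5]
grip_width: 0.0147
gripper_force: 61.8
[0.6818 0.0589 0.2112] 88.56600668472976
```

```bash
python3 -m crank '[[0.003,0.02,0,0,-1],[0,0,-0.04,0,-1],[0,0,-0.08,0,-1],[0,0,-0.08,0,-1],[0,0,-0.06,0,-1],[0,0,-0.04,0,-1],[0,0,0,0,-1],[0,0,0,0,-1]]';  python3 -m crank '[[0,0,-0.06,0,-1],[0,0,-0.08,0,-1],[0,0,-0.05,0,-1],[0,0,-0.03,0,-1],[0,0,0,0,-1],[0,0,0,0,-1]]'; python3 - <<'E'
from h import *
o=r.get_obs();print(o["tcp_pos"].round(4),o["moment"].round(2))
T=r.camera_model("top");S=r.camera_model("scene");t=r.grab_frame("top");s=r.grab_frame("scene");w=r.grab_frame("wrist");cv2.imwrite("pics/t15.png",t);cv2.imwrite("pics/s15.png",s)
z=lambda im,x,y,w,h:cv2.resize(im[y:y+h,x:x+w],(400,300),interpolation=cv2.INTER_CUBIC)
cv2.imwrite("pics/c15.png",np.vstack([np.hstack([z(w,0,0,512,384),z(t,160,120,140,105)]),np.hstack([z(s,120,150,140,105),z(s,150,190,80,60)])]))
E
```

```text
clock: 33.5
tcp_pos: [0.6833, 0.0635, 0.151]
orientation: [-2.249, -2.193, 0.001]
contact_force: [-0.4, 0.2, -3.1]
grip_width: 0.0148
gripper_force: 61.8
clock: 34.0
tcp_pos: [0.6835, 0.0634, 0.1072]
orientation: [-2.249, -2.193, 0.0]
contact_force: [-0.8, -0.9, -3.0]
grip_width: 0.015
gripper_force: 61.8
[0.6835 0.0634 0.1072] [ 0.01  0.02 -0.04]
```

```bash
python3 -m crank '[[-0.004,0,-0.03,0,-1],[0,0,-0.02,0,-1],[0,0,-0.01,0,-1],[0,0,0,0,-1],[0,0,0,0,-1]]'; python3 -m crank '[[0,0,-0.01,0,-1],[0,0,-0.01,0,-1],[0,0,-0.005,0,-1],[0,0,0,0,-1],[0,0,0,0,-1]]'
```

```text
clock: 34.57
tcp_pos: [0.6824, 0.0634, 0.0949]
orientation: [-2.249, -2.193, 0.001]
contact_force: [-0.1, 0.7, -4.3]
grip_width: 0.0148
gripper_force: 61.8
clock: 34.98
tcp_pos: [0.6826, 0.0634, 0.0901]
orientation: [-2.249, -2.193, 0.0]
contact_force: [-0.6, 0.2, -3.1]
grip_width: 0.0149
gripper_force: 61.8
```

Now below the platform top with no contact, so the cover is around the platform. Last few millimetres next.

```bash
python3 -m crank '[[0,0,-0.01,0,-1],[0,0,-0.007,0,-1],[0,0,0,0,-1],[0,0,0,0,-1]]'; python3 -m crank '[[0,0,-0.007,0,-1],[0,0,0,0,-1],[0,0,0,0,-1]]'
```

```text
clock: 35.32
tcp_pos: [0.6825, 0.0633, 0.0866]
orientation: [-2.249, -2.193, 0.0]
contact_force: [-0.4, 1.4, -4.3]
grip_width: 0.0151
gripper_force: 61.8
clock: 35.57
tcp_pos: [0.6828, 0.0635, 0.0856]
orientation: [2.249, 2.193, 0.001]
contact_force: [1.0, 0.2, -2.6]
grip_width: 0.0152
gripper_force: 61.9
```

```bash
python3 -m crank '[[0,0,-0.006,0,-1],[0,0,0,0,-1],[0,0,0,0,-1]]'; python3 -m crank '[[0,0,-0.006,0,-1],[0,0,0,0,-1],[0,0,0,0,-1]]'
```

```text
clock: 35.82
tcp_pos: [0.6834, 0.0635, 0.0853]
orientation: [2.249, 2.192, 0.002]
contact_force: [1.2, -1.3, 4.2]
grip_width: 0.0148
gripper_force: 62.9
clock: 36.07
tcp_pos: [0.6837, 0.0634, 0.0852]
orientation: [2.248, 2.192, 0.003]
contact_force: [-2.0, -1.8, 12.1]
grip_width: 0.0145
gripper_force: 63.9
```

Seated at the expected height. I'll relieve the press, release and withdraw.

```bash
python3 -m crank '[[0,0,0.007,0,-1],[0,0,0,0,-1],[0,0,0,0,-0.6],[0,0,0,0,-0.3],[0,0,0,0,0.2],[0,0,0,0,0.6],[0,0,0,0,1],[0,0,0,0,1]]'; python3 -m crank '[[0,0,0,0,1],[0,0,0.05,0,1],[0,0,0.1,0,1],[0,0,0.2,0,1],[0,0,0.2,0,1],[-0.1,0,0.2,0,1],[-0.2,0,0,0,1],[-0.2,0,0,0,1]]'; python3 -m crank '[[-0.2,-0.1,0,0,1],[-0.2,-0.2,0,0,1],[-0.2,-0.2,0,0,1],[-0.1,-0.2,0,0,1],[0,-0.2,0,0,1],[0,-0.2,0,0,1],[0,0,0,0,1],[0,0,0,0,1]]'; python3 - <<'E'
from h import *
T=r.camera_model("top");S=r.camera_model("scene");t=r.grab_frame("top");s=r.grab_frame("scene");cv2.imwrite("pics/t16.png",t);cv2.imwrite("pics/s16.png",s)
z=lambda im,x,y,w,h:cv2.resize(im[y:y+h,x:x+w],(w*5,h*5),interpolation=cv2.INTER_CUBIC)
c=np.vstack([z(t,160,125,140,55),z(s,140,145,140,65)]);cv2.imwrite("pics/c16.png",c);print(c.shape)
# expected cover base corners on ledge z=.010 and handle
a=np.radians(-1.4);R=np.array([[np.cos(a),-np.sin(a)],[np.sin(a),np.cos(a)]])
for n,p,zz in(("+x+y",(.054,.16),.01),("-x+y",(-.054,.16),.01),("-x-y",(-.054,-.16),.01),("handle",(0,-.019),.146)):
    q=np.array([.683,.0817])+R@p;u=proj(T,[*q,zz]);v=proj(S,[*q,zz]);print(n,"crop top",((u[0]-160)*5,(u[1]-125)*5),"crop scene",((v[0]-140)*5,(v[1]-145)*5+275))
E
```

```text
clock: 36.73
tcp_pos: [0.6823, 0.0634, 0.0841]
orientation: [-2.249, -2.193, 0.001]
contact_force: [0.2, -0.1, -0.1]
grip_width: 0.0767
gripper_force: 0.0
clock: 37.4
tcp_pos: [0.5852, 0.0645, 0.2352]
orientation: [2.247, 2.191, 0.009]
contact_force: [-1.1, 0.5, -0.5]
grip_width: 0.0854
gripper_force: 0.0
clock: 38.07
tcp_pos: [0.4688, -0.1339, 0.2324]
orientation: [2.254, 2.187, 0.0]
contact_force: [-0.3, 1.2, 0.1]
grip_width: 0.0854
gripper_force: 0.0
(600, 700, 3)
+x+y crop top (np.float64(79.20302449477958), np.float64(84.8667214585484)) crop scene (np.float64(1.3401507711563454), np.float64(718.7571109074352))
-x+y crop top (np.float64(68.97685542485249), np.float64(256.4892101754008)) crop scene (np.float64(166.51739298067056), np.float64(779.8849751172074))
-x-y crop top (np.float64(602.4862343695643), np.float64(264.3877212473126)) crop scene (np.float64(517.9174234192216), np.float64(501.2800041951954))
handle crop top (np.float64(354.7240739456124), np.float64(102.03752967942009)) crop scene (np.float64(281.399968620471), np.float64(360.6984982175942))
```

View pics/c16.png

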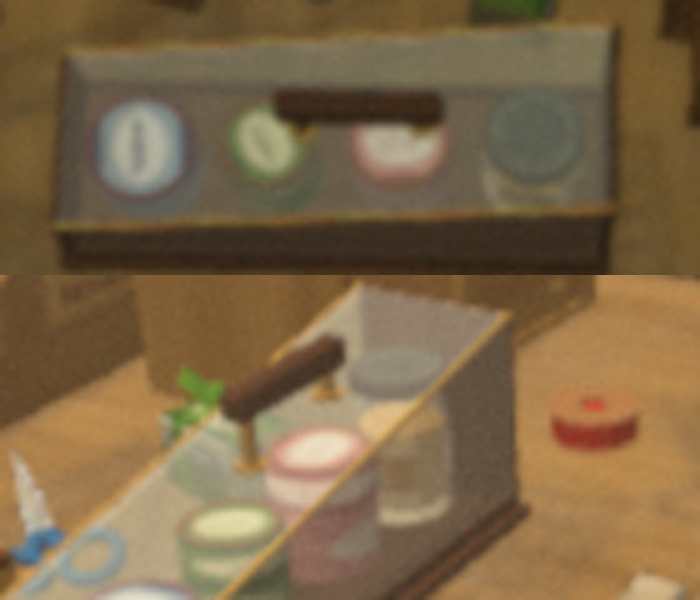

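The final view shows the cover seated over the upright row of blue, green, pink and jar. The handle is at top-crop (358,106) against the expected (355,102), and the robot is clear.

```bash
python3 -c "
from bench import r;print(r.hand_in())"
```

```text
the job is handed in; nothing more can be done
None
```

The blue tin, green tin, pink tin and honey jar stand upright on spots 1 to 4. The cover is seated over them with its low end to the left, and the job is handed in at about 38 s; hand-in returned no verdict. One slip on the way: the first grasp on the blue tin closed on its lid because the fingers stood about 35 mm above the reported height, but the tin did not move.

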